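# Park both drives of a rocker in the off notch

## Task

The rocker has to be stopped for the night: put both toggle levers on the control box into their centre off notch, so that each stays there by itself. Ease them in: do not throw either lever through to the opposite direction. Leave the other things on the bench where they are.

Things in the scene. Friction and masses are not known exactly. Their poses are not given: they have to be found in the camera images.
- pod: Control box of the rocker, white with a grey top plate, 120 mm (its x) by 200 mm (its y), 90 mm high, fixed to the bench, at any yaw. Origin: centre of its underside. Two identical three-position toggles on its top at y = +50 and -50 mm swing along the box's x axis (forward is +x, reverse -x). Nothing else on its top stands more than 5 mm proud.
- tip_a (a point): Point on the axis of the steel toggle lever at the box's y = +50 mm, 44 mm above its pivot and 6 mm below its top end. The lever is a round bat, 7 mm thick at the foot, 12 mm near the top. It starts thrown to +x (forward). Resting places: leaning about 20 degrees to +x, the same to -x, and a narrow off notch between.
- pivot_a (a point): Pivot of that lever, on the box's top (x = 0, y = +50, z = 90 mm). Worn switch: the off notch lies anywhere within 11 degrees of upright (tip up to 8 mm off x = 0). Within some 2.5 mm of the notch the tip snaps in by itself, elsewhere it springs outward. Pushed near the tip it resists with 2 to 6 N (rising) until it snaps in and the force drops; forcing it out again takes 4 to 6 N.
- tip_b (a point): Point on the axis of the steel toggle lever at the box's y = -50 mm, 44 mm above its pivot and 6 mm below its top end. The lever is a round bat, 7 mm thick at the foot, 12 mm near the top. It starts thrown to -x (reverse). Resting places: leaning about 20 degrees to +x, the same to -x, and a narrow off notch between.
- pivot_b (a point): Pivot of that lever, on the box's top (x = 0, y = -50, z = 90 mm). Worn switch: the off notch lies anywhere within 11 degrees of upright (tip up to 8 mm off x = 0). Within some 2.5 mm of the notch the tip snaps in by itself, elsewhere it springs outward. Pushed near the tip it resists with 2 to 6 N (rising) until it snaps in and the force drops; forcing it out again takes 4 to 6 N.
- tape: Bystander: roll of white tape lying flat, 64 mm across, 19 mm high; origin at the centre of its underside.
- jar: Bystander: small amber jar with a white cap, 42 mm across, 65 mm high; origin at the centre of its underside.
- marker: Bystander: square black marker with a grey cap, lying, 14 x 125 x 14 mm; origin at the centre of its underside.
- rack: Bystander: blue tube rack with capped tubes, 90 x 220 mm, 114 mm high; origin at the centre of its underside.
- tipbox: Bystander: clear box of orange pipette tips, 84 x 124 mm, 70 mm high; origin at the centre of its underside.
- reagent: Bystander: white reagent bottle, 70 mm across, 160 mm high; origin at the centre of its underside.
- beaker: Bystander: glass beaker, 70 mm across, 85 mm high; origin at the centre of its underside.
Things that resemble listed ones, but are neither listed nor needed, are in the scene too. Leave any green, orange or yellow look-alike of the pod alone.

How it is judged:
At the end, for the whole second after the job is handed in: Both levers rest in their off notch, standing near upright by themselves: each lever's point within 9.5 mm of x = 0 in the box's frame (x of tip_a in the frame of pod between -0.0095 and 0.0095 m and x of tip_b in the frame of pod between -0.0095 and 0.0095 m); the robot touches nothing.
It fails at once if a lever is thrown through to the opposite direction (its point more than 12 mm past upright) (x of tip_a in the frame of pod below -0.012 m or x of tip_b in the frame of pod above 0.012 m).
It fails at once if a bystander is moved by more than 30 mm (distance of any of tape, jar, marker, rack, tipbox, reagent, beaker from where it was at the start of the episode above 0.03 m).
It also fails if it takes over 54 s, if anything falls off the work surface, if the arm or the gripper's body presses on something with over 40 N, if the wrist force passes 120 N, or if a joint passes its speed limit or range.

## Robot

A 6-joint arm with a two-finger parallel gripper is mounted at the origin on the work surface. World frame = base frame: x ahead of the robot, y to its left, z up, the work surface at z = 0. Lengths are in m, angles in rad, forces in N, time in s.
With the tool pointing down it reaches from about 0.425 to 0.95 m from the base axis. Payload 3.5 kg.
Tool frame: the origin (TCP) lies at the very end of the fingers, on their centre line; the grasp point (between the pads) lies 19 mm behind it; z points along the fingers, y is the line along which they close (so a half turn about z gives the same grasp; the last joint's range is limited). The gripper opens to 85 mm and grips with 20 to 120 N. Pads are 22 mm wide; open, the fingers measure 114 mm over their backs; the gripper's body (76 mm by 85 mm) begins 54 mm behind the grasp point. The pads swing forward as they close: fully open they stand 13 mm farther back than shut.
Start: joints at [-1.454, 0.286, 1.577, -0, 1.279, -0.15], TCP at [0.178, -0.651, 0.231] pointing down, gripper open.
Joint ranges: [-2.77, 2.77], [-0.9, 2.22], [0.21, 2.48], [-1.53, 4.67], [0.24, 2.81], [-2.84, 2.84]. Speed limits (rad/s): [2.79, 2.79, 3.14, 3.14, 3.14, 3.14].

## Interface

Orientations are given as a unit quaternion [x, y, z, w].
In Python, from plant import ctrl, optics, sign_off gives the robot as it stands.
- The arm moves only by the shell command python3 -m creep 'ROWS' [FORCE]. ROWS is JSON, a list of rows, each an object of numbers: "x", "y", "z": the shift along the tool's x, y, z in mm; "rx", "ry", "rz": the turn, a rotation vector about the tool's x, y, z in degrees; "grip": the opening, from 0 (shut) to 1 (fully open). In form: [{"x": .., "y": .., "z": .., "rx": .., "ry": .., "rz": .., "grip": ..}, ...]. A call has exactly 10 rows; each row shifts and turns the commanded pose from where the row before left it, along the tool's axes as they then stand; what a row does not reach is not made up. A row lasts 1/12 s, in which the tool goes at most 41.7 mm and 7.16 degrees, less where a joint would pass 70% of its speed; a pose out of reach is approached as far as the arm can. A call with a gripper value outside its range is refused whole. The fingers move at their own pace and stop on an object; FORCE is the grip in N (left out, the last holds). Time passes only in rows, so rows that do not move let the fingers close, or fill a call up. It gives the time, the measured TCP pose, the force, the opening and the grip force at its end, in the units of the state.
- ctrl.get_state(): the state, without advancing time (a new reading comes with each control period).
- optics.read_camera(name): name is "scene" or "top" or "wrist"; returns a dict with "color" (400x640x3 uint8, blue, green, red), "K" (3x3 intrinsics, pixels), "R" (3x3) and "t" (3): a world point X has camera coordinates R X + t. Camera axes: x right, y down, z forward; pixel columns grow to the right and rows downward; lengths in m; the calibration is good to about 2 mm. A picture is of the moment at which its call begins. There is no depth.
- sign_off(): hands the job in; it is judged then, once.
The state is a dict: "time": time; "qpos": joint angles; "dq": joint speeds; "joint_efforts": joint torques, N m; "eef_pos": TCP position; "tcp_rot": TCP orientation; "contact_force": force on the tool from outside, world axes, zero at the start; "wrist_torque": the same for the moment, N m; "opening": opening from 0.0 (shut) to 1.0 (fully open); "finger_force": force on a finger pad.
Only numpy, scipy, OpenCV 4.12 (cv2) and the standard library are available. Lean on these libraries where they do the work, as an engineer would, in place of code of your own. Each camera call takes 0.05 s, during which the arm holds its last target. There are 200 camera calls.

## Working session

There is one attempt and no reset: what is moved stays moved. The work goes in short steps, Python scripts to look and compute and a shell command to move; the robot and the scene stay as the last step left them, time stands still between calls to the robot, and variables do not carry over. Pictures are saved under pics/ and viewed, at most 10 in all, crops included, and the job is handed in when it is done.

```bash
mkdir -p pics; ls
python3 - <<'E'
from plant import ctrl, optics
import cv2,numpy as np
for n in ("scene","top"):
    c=optics.read_camera(n); cv2.imwrite(f"pics/{n}0.png",c["color"]); np.savez(f"pics/{n}0.npz",**{k:c[k] for k in("K","R","t")})
    print(n,c["K"].tolist(),c["R"].round(3).tolist(),c["t"].tolist())
s=ctrl.get_state();print(s)
E
```

```text
pics
scene [[487.80917573710366, 0.0, 321.8947530189465], [0.0, 487.80917573710366, 200.53229500058202], [0.0, 0.0, 1.0]] [[-0.35, 0.937, 0.006], [0.774, 0.293, -0.562], [-0.528, -0.192, -0.827]] [0.17381575203052396, -0.3380578568195406, 1.8775329897671467]
top [[436.5995345394924, 0.0, 320.11084788366185], [0.0, 436.5995345394924, 197.5223199060091], [0.0, 0.0, 1.0]] [[0.047, -0.999, -0.001], [-0.975, -0.046, -0.216], [0.216, 0.011, -0.976]] [-0.016648083685552123, 0.5153867599446853, 1.3676173495368582]
{'time': 0.1, 'qpos': array([-1.45404422e+00,  2.87086021e-01,  1.57802699e+00, -3.89553004e-06,
        1.27857658e+00, -1.49958819e-01]), 'dq': array([ 5.50170132e-04, -9.20050349e-04, -2.62600874e-03, -1.02770149e-03,
       -1.19963390e-03, -1.29182468e-05]), 'joint_efforts': array([ 2.27910359e-04, -4.07299089e+01, -2.93697166e+01, -1.68801339e-04,
        3.40749903e-03,  7.70606107e-06]), 'eef_pos': array([ 0.17788848, -0.65053058,  0.23008148]), 'tcp_rot': array([ 9.91120711e-01,  1.32961039e-01,  1.55429930e-05, -1.04835748e-03]), 'contact_force': array([-0.1940804 , -0.88363788, -0.03758431]), 'wrist_torque': array([ 0.00203251,  0.00648963, -0.00763205]), 'finger_force': 0.0, 'opening': 0.9969032783927653}
```

View pics/scene0.png

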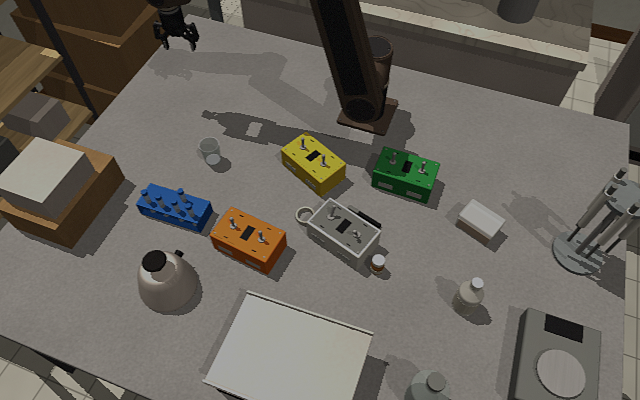

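View pics/top0.png

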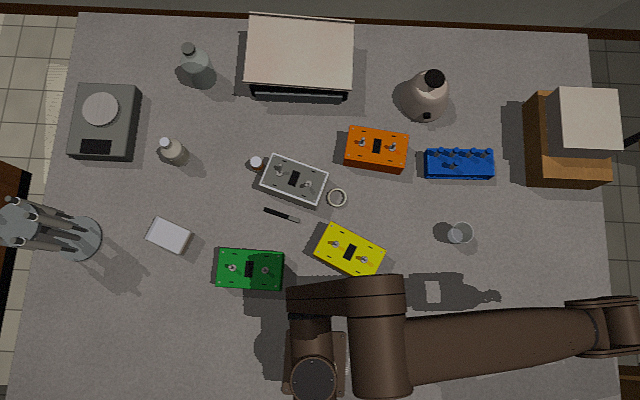

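The scene view shows the white pod at about (343,229). In the top view it is at about (293,180), with the jar at (256,163), the tape at (337,198) and the marker at (282,215) close by. I'll enlarge the pod in both views next.

```bash
cat > h.py <<'E'
import numpy as np,cv2
def ray(c,u,v,z):
    d=c["R"].T@np.linalg.inv(c["K"])@[u,v,1.]; o=-c["R"].T@c["t"]
    return o+d*(z-o[2])/d[2]
def proj(c,X):
    p=c["K"]@(c["R"]@np.asarray(X)+c["t"]); return p[:2]/p[2]
E
python3 - <<'E'
from h import *
t=cv2.imread("pics/top0.png")[145:215,248:338]; s=cv2.imread("pics/scene0.png")[190:275,295:395]
t=cv2.resize(t,(540,420),interpolation=cv2.INTER_CUBIC)[:, :400+140]
a=cv2.resize(cv2.imread("pics/top0.png")[145:215,248:338],(386,300),interpolation=cv2.INTER_CUBIC)
b=cv2.resize(s,(400,340),interpolation=cv2.INTER_CUBIC)
o=np.zeros((600,800,3),np.uint8)
o[:420,:540]=t
cv2.imwrite("pics/topc.png",o[:420,:540])
im=cv2.imread("pics/top0.png");c=np.load("pics/top0.npz")
# bright pod rim + plate: fill in 250..335,148..212 relative to bench, low saturation
hsv=cv2.cvtColor(im,cv2.COLOR_BGR2HSV)
m=(hsv[...,2]>175).astype(np.uint8);m[:148]=0;m[212:]=0;m[:,:250]=0;m[:,340:]=0
cs,_=cv2.findContours(m,cv2.RETR_EXTERNAL,cv2.CHAIN_APPROX_NONE)
k=max(cs,key=lambda q:cv2.minAreaRect(q)[1][0]*cv2.minAreaRect(q)[1][1])
r=cv2.minAreaRect(k);print(r)
B=cv2.boxPoints(r);P=np.array([ray(c,u,v,.09) for u,v in B]);print(B,P)
print([np.linalg.norm(P[i]-P[i-1]) for i in range(4)],P.mean(0))
E
```

```text
((287.68975830078125, 193.9134979248047), (59.45701217651367, 2.8942413330078125), 18.758649826049805)
[[259.075   185.72359]
 [260.00574 182.98308]
 [316.3045  202.10341]
 [315.37378 204.84392]] [[0.53754911 0.20446176 0.09      ]
 [0.54672    0.20218347 0.09      ]
 [0.49270161 0.01878825 0.09      ]
 [0.48369463 0.02129764 0.09      ]]
[np.float64(0.19091726495921219), np.float64(0.00944965296103749), np.float64(0.1911852387997894), np.float64(0.009350008990076512)] [0.51516634 0.11168278 0.09      ]
```

View pics/topc.png

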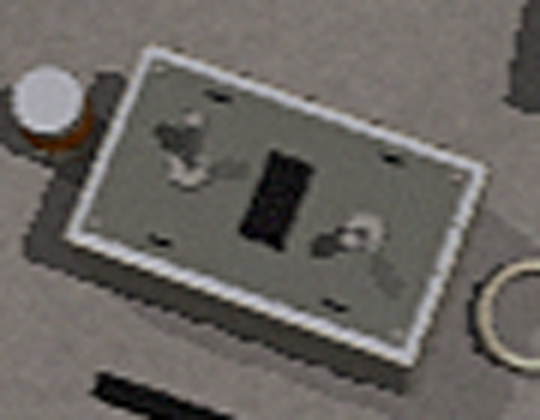

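The crop shows the plate's outer corners at crop pixels (150,45), (487,165), (412,362) and (68,238). The levers are at about (187,150) and (350,237). Next I compute the pose and check which yaw fits the lever directions.

Run:
```python
from h import *
c=np.load("pics/top0.npz");s=np.load("pics/scene0.npz")
C=np.array([(150,45),(487,165),(412,362),(68,238)])/6+[248,145]
P=np.array([ray(c,u,v,.09) for u,v in C]);print(P.round(4))
print([round(np.linalg.norm(P[i]-P[(i+1)%4]),4) for i in range(4)]);o=P.mean(0);print(o)
ydir=(P[0]+P[3]-P[1]-P[2]);ydir/=np.linalg.norm(ydir);print("yaw(deg) if +y toward jar",np.degrees(np.arctan2(-ydir[0],ydir[1])))
si=cv2.imread("pics/scene0.png");x0,y0=295,190
for f in(1,-1):
    y=f*ydir;x=np.array([y[1],-y[0],0])
    for n,yy,sg in(("a",.05,1),("b",-.05,-1)):
        p=o+y*yy;t=p+x*sg*.044*np.sin(np.radians(20))+[0,0,.0413]
        print(f,n,"top crop piv",((proj(c,p)-[248,145])*6).round(),"tip",((proj(c,t)-[248,145])*6).round(),"scene x5 piv",((proj(s,p)-[295,190])*5).round(),"tip",((proj(s,t)-[295,190])*5).round())
for q in P: print(((proj(s,q)-[295,190])*5).round())
cv2.imwrite("pics/scc.png",cv2.resize(si[190:275,295:395],(500,425),interpolation=cv2.INTER_CUBIC))
```

```text
[[ 0.6509  0.1678  0.09  ]
 [ 0.592  -0.0178  0.09  ]
 [ 0.4823  0.0171  0.09  ]
 [ 0.5411  0.2039  0.09  ]]
[np.float64(0.1947), np.float64(0.1152), np.float64(0.1958), np.float64(0.1156)]
[0.56657552 0.09275842 0.09      ]
yaw(deg) if +y toward jar -17.52743632374673
1 a top crop piv [192. 170.] tip [195. 123.] scene x5 piv [304. 223.] tip [293. 205.]
1 b top crop piv [366. 233.] tip [354. 239.] scene x5 piv [172. 136.] tip [189.  83.]
-1 a top crop piv [366. 233.] tip [354. 239.] scene x5 piv [172. 136.] tip [189.  83.]
-1 b top crop piv [192. 170.] tip [195. 123.] scene x5 piv [304. 223.] tip [293. 205.]
[311. 333.]
[ 53. 157.]
[168.  36.]
[424. 201.]
```

View pics/scc.png

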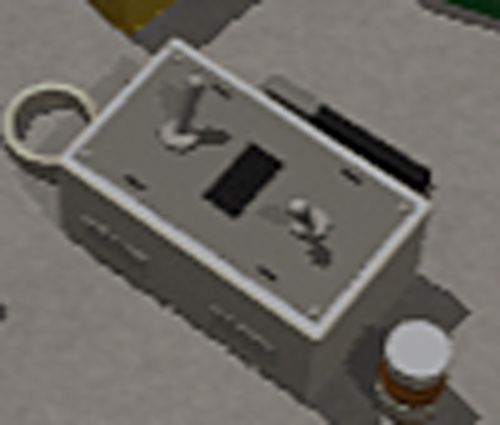

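The size (195 x 115 against 200 x 120 mm) and both lever leans agree with the model. The box x axis points along world (0.954, -0.301), and the half-turn ambiguity doesn't matter. The jar-side lever leans away from the robot and the other leans towards it. I'll straddle each tip with the fingers partly open and closing along box x. First I turn the tool and travel.

```bash
python3 -m creep '[{"rz":-7.15,"grip":0.33},{"rz":-7.15,"grip":0.33},{"rz":-7.15,"grip":0.33},{"rz":-7.15,"grip":0.33},{"rz":-7.15,"grip":0.33},{"rz":-7.15,"grip":0.33},{"rz":-7.15,"grip":0.33},{"rz":-7.15,"grip":0.33},{"grip":0.33},{"grip":0.33}]' 20
python3 - <<'E'
from plant import ctrl
import numpy as np
from scipy.spatial.transform import Rotation as R
s=ctrl.get_state();r=R.from_quat(s["tcp_rot"]).as_matrix();print(r.round(3));print((r.T@(np.array([.5954,.136,.23])-s["eef_pos"])*1000).round(1),s["opening"])
E
```

```text
[[ 0.965  0.264 -0.   ]
 [ 0.264 -0.965  0.002]
 [ 0.    -0.002 -1.   ]]
[ 610.  -648.7    1.6] 0.9969032783927653$[0]: bad value
```

```bash
python3 -m creep '[{"x":0,"y":0,"z":0,"rx":0,"ry":0,"rz":-7.15,"grip":0.33},{"x":0,"y":0,"z":0,"rx":0,"ry":0,"rz":-7.15,"grip":0.33},{"x":0,"y":0,"z":0,"rx":0,"ry":0,"rz":-7.15,"grip":0.33},{"x":0,"y":0,"z":0,"rx":0,"ry":0,"rz":-7.15,"grip":0.33},{"x":0,"y":0,"z":0,"rx":0,"ry":0,"rz":-7.15,"grip":0.33},{"x":0,"y":0,"z":0,"rx":0,"ry":0,"rz":-7.15,"grip":0.33},{"x":0,"y":0,"z":0,"rx":0,"ry":0,"rz":-7.15,"grip":0.33},{"x":0,"y":0,"z":0,"rx":0,"ry":0,"rz":-7.15,"grip":0.33},{"x":0,"y":0,"z":0,"rx":0,"ry":0,"rz":0,"grip":0.33},{"x":0,"y":0,"z":0,"rx":0,"ry":0,"rz":0,"grip":0.33}]' 20
cat > st.py <<'E'
from plant import ctrl
import numpy as np,sys
from scipy.spatial.transform import Rotation as R
def rel(X):
    s=ctrl.get_state();r=R.from_quat(s["tcp_rot"]).as_matrix()
    print("T",round(s["time"],2),"yaw",np.degrees(np.arctan2(r[1,0],r[0,0])).round(2),"zaxis",r[:,2].round(4),"move",(r.T@(np.array(X)-s["eef_pos"])*1000).round(1),"open",round(s["opening"],3),"F tool",(r.T@s["contact_force"]).round(2))
if __name__=="__main__": rel([float(v) for v in sys.argv[1:4]])
E
python3 st.py .5954 .136 .23
```

```text
time: 0.93
eef_pos: [0.178, -0.6508, 0.2307]
tcp_rot: [0.807, 0.59, 0.0, -0.0]
contact_force: [-0.4, -0.5, 0.7]
opening: 0.333
finger_force: 0.0
T 0.93 yaw 72.3 zaxis [-1.0e-04  1.1e-03 -1.0e+00] move [876.5 158.5   1.5] open 0.333 F tool [-0.55 -0.21 -0.68]
```

```bash
python3 -m creep '[{"x":30,"y":5.3,"z":0,"rx":0,"ry":0,"rz":0,"grip":0.33},{"x":30,"y":5.3,"z":0,"rx":0,"ry":0,"rz":0,"grip":0.33},{"x":30,"y":5.3,"z":0,"rx":0,"ry":0,"rz":0,"grip":0.33},{"x":30,"y":5.3,"z":0,"rx":0,"ry":0,"rz":0,"grip":0.33},{"x":30,"y":5.3,"z":0,"rx":0,"ry":0,"rz":0,"grip":0.33},{"x":30,"y":5.3,"z":0,"rx":0,"ry":0,"rz":0,"grip":0.33},{"x":30,"y":5.3,"z":0,"rx":0,"ry":0,"rz":0,"grip":0.33},{"x":30,"y":5.3,"z":0,"rx":0,"ry":0,"rz":0,"grip":0.33},{"x":30,"y":5.3,"z":0,"rx":0,"ry":0,"rz":0,"grip":0.33},{"x":30,"y":5.3,"z":0,"rx":0,"ry":0,"rz":0,"grip":0.33}]' >/dev/null;  python3 -m creep '[{"x":30,"y":5.3,"z":0,"rx":0,"ry":0,"rz":0,"grip":0.33},{"x":30,"y":5.3,"z":0,"rx":0,"ry":0,"rz":0,"grip":0.33},{"x":30,"y":5.3,"z":0,"rx":0,"ry":0,"rz":0,"grip":0.33},{"x":30,"y":5.3,"z":0,"rx":0,"ry":0,"rz":0,"grip":0.33},{"x":30,"y":5.3,"z":0,"rx":0,"ry":0,"rz":0,"grip":0.33},{"x":30,"y":5.3,"z":0,"rx":0,"ry":0,"rz":0,"grip":0.33},{"x":30,"y":5.3,"z":0,"rx":0,"ry":0,"rz":0,"grip":0.33},{"x":30,"y":5.3,"z":0,"rx":0,"ry":0,"rz":0,"grip":0.33},{"x":30,"y":5.3,"z":0,"rx":0,"ry":0,"rz":0,"grip":0.33},{"x":30,"y":5.3,"z":0,"rx":0,"ry":0,"rz":0,"grip":0.33}]'; python3 st.py .5954 .136 .23
```

```text
time: 2.6
eef_pos: [0.46, -0.1093, 0.2314]
tcp_rot: [0.807, 0.59, 0.0, 0.0]
contact_force: [0.3, -0.0, -1.0]
opening: 0.33
finger_force: 0.0
T 2.6 yaw 72.3 zaxis [ 4.e-04 -2.e-04 -1.e+00] move [274.9  54.4   1.4] open 0.33 F tool [0.05 0.31 0.97]
```

```bash
python3 -m creep '[{"x":30,"y":6,"z":0,"rx":0,"ry":0,"rz":0.03,"grip":0.33},{"x":30,"y":6,"z":0,"rx":0,"ry":0,"rz":0,"grip":0.33},{"x":30,"y":6,"z":0,"rx":0,"ry":0,"rz":0,"grip":0.33},{"x":30,"y":6,"z":0,"rx":0,"ry":0,"rz":0,"grip":0.33},{"x":30,"y":6,"z":0,"rx":0,"ry":0,"rz":0,"grip":0.33},{"x":30,"y":6,"z":0,"rx":0,"ry":0,"rz":0,"grip":0.33},{"x":30,"y":6,"z":0,"rx":0,"ry":0,"rz":0,"grip":0.33},{"x":30,"y":6,"z":0,"rx":0,"ry":0,"rz":0,"grip":0.33},{"x":30,"y":6,"z":0,"rx":0,"ry":0,"rz":0,"grip":0.33},{"x":0,"y":0,"z":0,"rx":0,"ry":0,"rz":0,"grip":0.33}]'; python3 st.py .5954 .136 .23
python3 - <<'E'
from plant import optics
from h import *
c=optics.read_camera("wrist");cv2.imwrite("pics/w1.png",c["color"]);w={k:c[k] for k in("K","R","t")};np.savez("pics/w1.npz",**w)
x=np.array([.954,-.301,0]);y=np.array([.301,.954,0]);o=np.array([.5666,.0928,.09])
for n,s in(("jar",1),("far",-1)):
    p=o+.05*s*y;t=p+s*x*.015+[0,0,.0413]; print(n,proj(w,p).round(),proj(w,t).round())
E
```

```text
time: 3.43
eef_pos: [0.5938, 0.1343, 0.231]
tcp_rot: [0.806, 0.591, 0.001, -0.001]
contact_force: [-0.8, -0.5, -0.6]
opening: 0.331
finger_force: 0.0
T 3.43 yaw 72.49 zaxis [ 9.0e-04  1.9e-03 -1.0e+00] move [2.1 1.  1. ] open 0.331 F tool [-0.75 -0.61  0.6 ]
jar [303. 184.] [321. 197.]
far [304. 286.] [284. 312.]
```

View pics/w1.png

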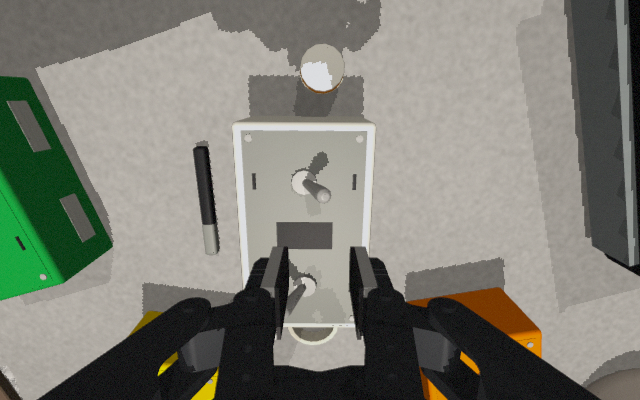

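The wrist view shows the jar-side pivot at (304,182) and its lever tip at (323,197). Predictions were (303,184) and (321,197), so they agree to about 1 mm. The yaw is good too. Descending to straddle lever A.

```bash
python3 -m creep '[{"x":2,"y":1,"z":0,"rx":0,"ry":0,"rz":0,"grip":0.33},{"x":0,"y":0,"z":12,"rx":0,"ry":0,"rz":0,"grip":0.33},{"x":0,"y":0,"z":12,"rx":0,"ry":0,"rz":0,"grip":0.33},{"x":0,"y":0,"z":12,"rx":0,"ry":0,"rz":0,"grip":0.33},{"x":0,"y":0,"z":12,"rx":0,"ry":0,"rz":0,"grip":0.33},{"x":0,"y":0,"z":12,"rx":0,"ry":0,"rz":0,"grip":0.33},{"x":0,"y":0,"z":12,"rx":0,"ry":0,"rz":0,"grip":0.33},{"x":0,"y":0,"z":12,"rx":0,"ry":0,"rz":0,"grip":0.33},{"x":0,"y":0,"z":12,"rx":0,"ry":0,"rz":0,"grip":0.33},{"x":0,"y":0,"z":12,"rx":0,"ry":0,"rz":0,"grip":0.33}]'; python3 st.py .5954 .136 .12
python3 - <<'E'
from plant import optics
from h import *
cv2.imwrite("pics/w2.png",optics.read_camera("wrist")["color"])
E
```

```text
time: 4.32
eef_pos: [0.594, 0.1319, 0.122]
tcp_rot: [0.807, 0.591, -0.0, -0.0]
contact_force: [-0.0, 1.0, -0.2]
opening: 0.328
finger_force: 0.0
T 4.32 yaw 72.45 zaxis [-2.e-04 -0.e+00 -1.e+00] move [4.3 0.1 2. ] open 0.328 F tool [ 0.91 -0.31  0.2 ]
```

View pics/w2.png

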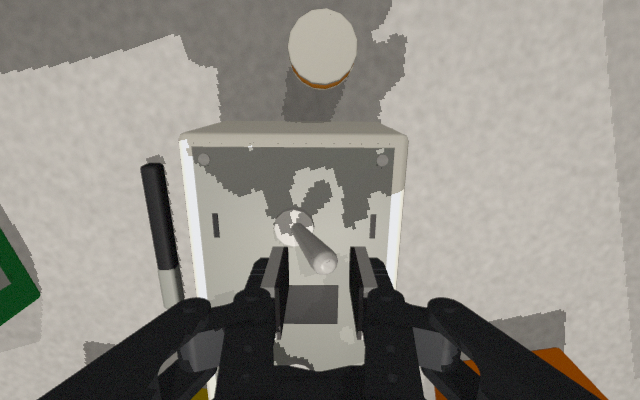

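The view shows the lever tip at (323,262), between the pads whose inner faces are at columns 288 and 352. That leaves roughly 7 mm to the right-hand finger. I'll centre and ease towards contact.

```bash
python3 -m creep '[{"x":2,"y":-1,"z":0,"rx":0,"ry":0,"rz":0,"grip":0.33},{"x":2,"y":-1,"z":0,"rx":0,"ry":0,"rz":0,"grip":0.33},{"x":0,"y":-1,"z":0,"rx":0,"ry":0,"rz":0,"grip":0.33},{"x":0,"y":-1,"z":0,"rx":0,"ry":0,"rz":0,"grip":0.33},{"x":0,"y":-1,"z":0,"rx":0,"ry":0,"rz":0,"grip":0.33},{"x":0,"y":-1,"z":0,"rx":0,"ry":0,"rz":0,"grip":0.33},{"x":0,"y":0,"z":0,"rx":0,"ry":0,"rz":0,"grip":0.33},{"x":0,"y":0,"z":0,"rx":0,"ry":0,"rz":0,"grip":0.33},{"x":0,"y":0,"z":0,"rx":0,"ry":0,"rz":0,"grip":0.33},{"x":0,"y":0,"z":0,"rx":0,"ry":0,"rz":0,"grip":0.33}]'>/dev/null; python3 st.py .5816 .1404 .12
python3 -m creep '[{"x":0,"y":-1,"z":0,"rx":0,"ry":0,"rz":0,"grip":0.33},{"x":0,"y":-1,"z":0,"rx":0,"ry":0,"rz":0,"grip":0.33},{"x":0,"y":0,"z":0,"rx":0,"ry":0,"rz":0,"grip":0.33},{"x":0,"y":0,"z":0,"rx":0,"ry":0,"rz":0,"grip":0.33},{"x":0,"y":0,"z":0,"rx":0,"ry":0,"rz":0,"grip":0.33},{"x":0,"y":0,"z":0,"rx":0,"ry":0,"rz":0,"grip":0.33},{"x":0,"y":0,"z":0,"rx":0,"ry":0,"rz":0,"grip":0.33},{"x":0,"y":0,"z":0,"rx":0,"ry":0,"rz":0,"grip":0.33},{"x":0,"y":0,"z":0,"rx":0,"ry":0,"rz":0,"grip":0.33},{"x":0,"y":0,"z":0,"rx":0,"ry":0,"rz":0,"grip":0.33}]'>/dev/null; python3 st.py .5816 .1404 .12
```

```text
T 5.2 yaw 72.45 zaxis [ 1.e-04  0.e+00 -1.e+00] move [ 0.3 -8.5  3.4] open 0.331 F tool [ 0.65 -0.28 -0.55]
T 6.03 yaw 72.45 zaxis [ 1.2e-03 -1.0e-04 -1.0e+00] move [ 0.3 -6.9  3.8] open 0.328 F tool [-1.2   4.12 -2.06]
```

Contact is made at a resisting force of 4 N with the tip at about 15 mm, as expected. I'll ease in by small steps and watch for the force drop.

```bash
python3 -m creep '[{"x":0,"y":-1.5,"z":0,"rx":0,"ry":0,"rz":0,"grip":0.33},{"x":0,"y":-1.5,"z":0,"rx":0,"ry":0,"rz":0,"grip":0.33},{"x":0,"y":0,"z":0,"rx":0,"ry":0,"rz":0,"grip":0.33},{"x":0,"y":0,"z":0,"rx":0,"ry":0,"rz":0,"grip":0.33},{"x":0,"y":0,"z":0,"rx":0,"ry":0,"rz":0,"grip":0.33},{"x":0,"y":0,"z":0,"rx":0,"ry":0,"rz":0,"grip":0.33},{"x":0,"y":0,"z":0,"rx":0,"ry":0,"rz":0,"grip":0.33},{"x":0,"y":0,"z":0,"rx":0,"ry":0,"rz":0,"grip":0.33},{"x":0,"y":0,"z":0,"rx":0,"ry":0,"rz":0,"grip":0.33},{"x":0,"y":0,"z":0,"rx":0,"ry":0,"rz":0,"grip":0.33}]'>/dev/null; python3 st.py .5816 .1404 .12
python3 -m creep '[{"x":0,"y":-1.5,"z":0,"rx":0,"ry":0,"rz":0,"grip":0.33},{"x":0,"y":0,"z":0,"rx":0,"ry":0,"rz":0,"grip":0.33},{"x":0,"y":0,"z":0,"rx":0,"ry":0,"rz":0,"grip":0.33},{"x":0,"y":0,"z":0,"rx":0,"ry":0,"rz":0,"grip":0.33},{"x":0,"y":0,"z":0,"rx":0,"ry":0,"rz":0,"grip":0.33},{"x":0,"y":0,"z":0,"rx":0,"ry":0,"rz":0,"grip":0.33},{"x":0,"y":0,"z":0,"rx":0,"ry":0,"rz":0,"grip":0.33},{"x":0,"y":0,"z":0,"rx":0,"ry":0,"rz":0,"grip":0.33},{"x":0,"y":0,"z":0,"rx":0,"ry":0,"rz":0,"grip":0.33},{"x":0,"y":0,"z":0,"rx":0,"ry":0,"rz":0,"grip":0.33}]'>/dev/null; python3 st.py .5816 .1404 .12
```

```text
T 6.87 yaw 72.46 zaxis [ 3.e-04  2.e-04 -1.e+00] move [ 0.2 -3.5  3.4] open 0.333 F tool [ 1.43  3.75 -3.89]
T 7.7 yaw 72.45 zaxis [-1.e-04  0.e+00 -1.e+00] move [ 0.3 -1.9  3.3] open 0.329 F tool [ 1.09  3.91 -3.28]
```

```bash
python3 -m creep '[{"x":0,"y":-1.5,"z":0,"rx":0,"ry":0,"rz":0,"grip":0.33},{"x":0,"y":0,"z":0,"rx":0,"ry":0,"rz":0,"grip":0.33},{"x":0,"y":0,"z":0,"rx":0,"ry":0,"rz":0,"grip":0.33},{"x":0,"y":0,"z":0,"rx":0,"ry":0,"rz":0,"grip":0.33},{"x":0,"y":0,"z":0,"rx":0,"ry":0,"rz":0,"grip":0.33},{"x":0,"y":0,"z":0,"rx":0,"ry":0,"rz":0,"grip":0.33},{"x":0,"y":0,"z":0,"rx":0,"ry":0,"rz":0,"grip":0.33},{"x":0,"y":0,"z":0,"rx":0,"ry":0,"rz":0,"grip":0.33},{"x":0,"y":0,"z":0,"rx":0,"ry":0,"rz":0,"grip":0.33},{"x":0,"y":0,"z":0,"rx":0,"ry":0,"rz":0,"grip":0.33}]'>/dev/null; python3 st.py .5816 .1404 .12
```

```text
T 8.53 yaw 72.45 zaxis [-1.e-04  0.e+00 -1.e+00] move [ 0.3 -0.4  3.3] open 0.33 F tool [ 0.    5.22 -3.54]
```

```bash
python3 -m creep '[{"x":0,"y":-1.5,"z":0,"rx":0,"ry":0,"rz":0,"grip":0.33},{"x":0,"y":0,"z":0,"rx":0,"ry":0,"rz":0,"grip":0.33},{"x":0,"y":0,"z":0,"rx":0,"ry":0,"rz":0,"grip":0.33},{"x":0,"y":0,"z":0,"rx":0,"ry":0,"rz":0,"grip":0.33},{"x":0,"y":0,"z":0,"rx":0,"ry":0,"rz":0,"grip":0.33},{"x":0,"y":0,"z":0,"rx":0,"ry":0,"rz":0,"grip":0.33},{"x":0,"y":0,"z":0,"rx":0,"ry":0,"rz":0,"grip":0.33},{"x":0,"y":0,"z":0,"rx":0,"ry":0,"rz":0,"grip":0.33},{"x":0,"y":0,"z":0,"rx":0,"ry":0,"rz":0,"grip":0.33},{"x":0,"y":0,"z":0,"rx":0,"ry":0,"rz":0,"grip":0.33}]'>/dev/null; python3 st.py .5816 .1404 .12
```

```text
T 9.37 yaw 72.45 zaxis [ 4.e-04 -1.e-04 -1.e+00] move [0.3 0.9 3.5] open 0.328 F tool [ 1.06  5.37 -3.22]
```

```bash
python3 -m creep '[{"x":0,"y":-1.5,"z":0,"rx":0,"ry":0,"rz":0,"grip":0.33},{"x":0,"y":0,"z":0,"rx":0,"ry":0,"rz":0,"grip":0.33},{"x":0,"y":0,"z":0,"rx":0,"ry":0,"rz":0,"grip":0.33},{"x":0,"y":0,"z":0,"rx":0,"ry":0,"rz":0,"grip":0.33},{"x":0,"y":0,"z":0,"rx":0,"ry":0,"rz":0,"grip":0.33},{"x":0,"y":0,"z":0,"rx":0,"ry":0,"rz":0,"grip":0.33},{"x":0,"y":0,"z":0,"rx":0,"ry":0,"rz":0,"grip":0.33},{"x":0,"y":0,"z":0,"rx":0,"ry":0,"rz":0,"grip":0.33},{"x":0,"y":0,"z":0,"rx":0,"ry":0,"rz":0,"grip":0.33},{"x":0,"y":0,"z":0,"rx":0,"ry":0,"rz":0,"grip":0.33}]'>/dev/null; python3 st.py .5816 .1404 .12
```

```text
T 10.2 yaw 72.46 zaxis [ 1.1e-03 -2.0e-04 -1.0e+00] move [0.3 2.2 3.7] open 0.333 F tool [ 0.7   5.05 -3.52]
```

```bash
python3 -m creep '[{"x":0,"y":-1.5,"z":0,"rx":0,"ry":0,"rz":0,"grip":0.33},{"x":0,"y":0,"z":0,"rx":0,"ry":0,"rz":0,"grip":0.33},{"x":0,"y":0,"z":0,"rx":0,"ry":0,"rz":0,"grip":0.33},{"x":0,"y":0,"z":0,"rx":0,"ry":0,"rz":0,"grip":0.33},{"x":0,"y":0,"z":0,"rx":0,"ry":0,"rz":0,"grip":0.33},{"x":0,"y":0,"z":0,"rx":0,"ry":0,"rz":0,"grip":0.33},{"x":0,"y":0,"z":0,"rx":0,"ry":0,"rz":0,"grip":0.33},{"x":0,"y":0,"z":0,"rx":0,"ry":0,"rz":0,"grip":0.33},{"x":0,"y":0,"z":0,"rx":0,"ry":0,"rz":0,"grip":0.33},{"x":0,"y":0,"z":0,"rx":0,"ry":0,"rz":0,"grip":0.33}]'>/dev/null; python3 st.py .5816 .1404 .12
```

```text
T 11.03 yaw 72.46 zaxis [-2.e-04  0.e+00 -1.e+00] move [0.3 4.2 3.3] open 0.328 F tool [ 0.16 -0.22 -0.32]
```

The force dropped to 0, so lever A snapped in at about the right place. I'll back off, lift, go above lever B and look.

```bash
python3 -m creep '[{"x":0,"y":2,"z":0,"rx":0,"ry":0,"rz":0,"grip":0.33},{"x":0,"y":2,"z":0,"rx":0,"ry":0,"rz":0,"grip":0.33},{"x":0,"y":0,"z":0,"rx":0,"ry":0,"rz":0,"grip":0.33},{"x":0,"y":0,"z":-10,"rx":0,"ry":0,"rz":0,"grip":0.33},{"x":0,"y":0,"z":-15,"rx":0,"ry":0,"rz":0,"grip":0.33},{"x":0,"y":0,"z":-15,"rx":0,"ry":0,"rz":0,"grip":0.33},{"x":0,"y":0,"z":-15,"rx":0,"ry":0,"rz":0,"grip":0.33},{"x":0,"y":0,"z":-15,"rx":0,"ry":0,"rz":0,"grip":0.33},{"x":0,"y":0,"z":-15,"rx":0,"ry":0,"rz":0,"grip":0.33},{"x":0,"y":0,"z":-10,"rx":0,"ry":0,"rz":0,"grip":0.33}]'>/dev/null
python3 -m creep '[{"x":-11,"y":-1.6,"z":0,"rx":0,"ry":0,"rz":0,"grip":0.33},{"x":-11,"y":-1.6,"z":0,"rx":0,"ry":0,"rz":0,"grip":0.33},{"x":-11,"y":-1.6,"z":0,"rx":0,"ry":0,"rz":0,"grip":0.33},{"x":-11,"y":-1.6,"z":0,"rx":0,"ry":0,"rz":0,"grip":0.33},{"x":-11,"y":-1.6,"z":0,"rx":0,"ry":0,"rz":0,"grip":0.33},{"x":-11,"y":-1.6,"z":0,"rx":0,"ry":0,"rz":0,"grip":0.33},{"x":-11,"y":-1.6,"z":0,"rx":0,"ry":0,"rz":0,"grip":0.33},{"x":-11,"y":-1.6,"z":0,"rx":0,"ry":0,"rz":0,"grip":0.33},{"x":-11,"y":-1.6,"z":0,"rx":0,"ry":0,"rz":0,"grip":0.33},{"x":0,"y":0,"z":0,"rx":0,"ry":0,"rz":0,"grip":0.33}]'; python3 st.py .5378 .0494 .122
python3 - <<'E'
from plant import optics
from h import *
c=optics.read_camera("wrist");cv2.imwrite("pics/w3.png",c["color"])
x=np.array([.954,-.301,0]);y=np.array([.301,.954,0]);o=np.array([.5666,.0928,.09])
for n,s in(("jar",1),("far",-1)):
    p=o+.05*s*y;t=p-(s<0)*x*.015+[0,0,.0413+.003*(s>0)]; print(n,proj(c,p).round(),proj(c,t).round())
E
```

```text
time: 12.7
eef_pos: [0.5371, 0.0484, 0.2183]
tcp_rot: [0.807, 0.59, -0.0, 0.0]
contact_force: [-0.5, -0.2, 0.4]
opening: 0.328
finger_force: 0.0
T 12.7 yaw 72.35 zaxis [-4.e-04 -5.e-04 -1.e+00] move [ 1.2  0.4 96.3] open 0.328 F tool [-0.31 -0.42 -0.42]
jar [338.  58.] [342.  50.]
far [336. 188.] [318. 204.]
```

View pics/w3.png

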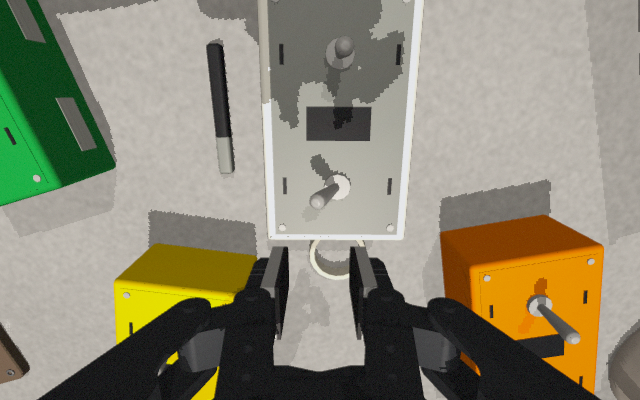

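The view shows lever A at (344,45), standing upright by itself (predicted (342,50) for x = 0). Lever B's tip is at (317,203), against a prediction of (318,204). I'll descend over B and approach, this time pushing towards +y of the tool.

```bash
python3 -m creep '[{"x":1.5,"y":0.4,"z":0,"rx":0,"ry":0,"rz":0,"grip":0.33},{"x":0,"y":0,"z":12,"rx":0,"ry":0,"rz":0,"grip":0.33},{"x":0,"y":0,"z":12,"rx":0,"ry":0,"rz":0,"grip":0.33},{"x":0,"y":0,"z":12,"rx":0,"ry":0,"rz":0,"grip":0.33},{"x":0,"y":0,"z":12,"rx":0,"ry":0,"rz":0,"grip":0.33},{"x":0,"y":0,"z":12,"rx":0,"ry":0,"rz":0,"grip":0.33},{"x":0,"y":0,"z":12,"rx":0,"ry":0,"rz":0,"grip":0.33},{"x":0,"y":0,"z":12,"rx":0,"ry":0,"rz":0,"grip":0.33},{"x":0,"y":0,"z":11,"rx":0,"ry":0,"rz":0,"grip":0.33},{"x":0,"y":0,"z":0,"rx":0,"ry":0,"rz":0,"grip":0.33}]'>/dev/null; python3 st.py .5516 .045 .122
python3 -m creep '[{"x":0,"y":1,"z":0,"rx":0,"ry":0,"rz":0,"grip":0.33},{"x":0,"y":1,"z":0,"rx":0,"ry":0,"rz":0,"grip":0.33},{"x":0,"y":1,"z":0,"rx":0,"ry":0,"rz":0,"grip":0.33},{"x":0,"y":1,"z":0,"rx":0,"ry":0,"rz":0,"grip":0.33},{"x":0,"y":1,"z":0,"rx":0,"ry":0,"rz":0,"grip":0.33},{"x":0,"y":1,"z":0,"rx":0,"ry":0,"rz":0,"grip":0.33},{"x":0,"y":1,"z":0,"rx":0,"ry":0,"rz":0,"grip":0.33},{"x":0,"y":1,"z":0,"rx":0,"ry":0,"rz":0,"grip":0.33},{"x":0,"y":0,"z":0,"rx":0,"ry":0,"rz":0,"grip":0.33},{"x":0,"y":0,"z":0,"rx":0,"ry":0,"rz":0,"grip":0.33}]'>/dev/null; python3 st.py .5516 .045 .122
```

```text
T 13.58 yaw 72.45 zaxis [-5.5e-03  5.0e-04 -1.0e+00] move [-1.8 16.1 -2.1] open 0.332 F tool [ 0.31 -0.92  1.27]
T 14.42 yaw 72.46 zaxis [-1.5e-03  4.0e-04 -1.0e+00] move [-2.3  6.8  1.3] open 0.327 F tool [ 0.61 -3.05 -2.35]
```

Contact is made (-3 N, tip at about -15 mm). The rest is the same small steps in +y.

```bash
python3 -m creep '[{"x":0,"y":1.5,"z":0,"rx":0,"ry":0,"rz":0,"grip":0.33},{"x":0,"y":1.5,"z":0,"rx":0,"ry":0,"rz":0,"grip":0.33},{"x":0,"y":0,"z":0,"rx":0,"ry":0,"rz":0,"grip":0.33},{"x":0,"y":0,"z":0,"rx":0,"ry":0,"rz":0,"grip":0.33},{"x":0,"y":0,"z":0,"rx":0,"ry":0,"rz":0,"grip":0.33},{"x":0,"y":0,"z":0,"rx":0,"ry":0,"rz":0,"grip":0.33},{"x":0,"y":0,"z":0,"rx":0,"ry":0,"rz":0,"grip":0.33},{"x":0,"y":0,"z":0,"rx":0,"ry":0,"rz":0,"grip":0.33},{"x":0,"y":0,"z":0,"rx":0,"ry":0,"rz":0,"grip":0.33},{"x":0,"y":0,"z":0,"rx":0,"ry":0,"rz":0,"grip":0.33}]'>/dev/null; python3 st.py .5516 .045 .122
python3 -m creep '[{"x":0,"y":1.5,"z":0,"rx":0,"ry":0,"rz":0,"grip":0.33},{"x":0,"y":0,"z":0,"rx":0,"ry":0,"rz":0,"grip":0.33},{"x":0,"y":0,"z":0,"rx":0,"ry":0,"rz":0,"grip":0.33},{"x":0,"y":0,"z":0,"rx":0,"ry":0,"rz":0,"grip":0.33},{"x":0,"y":0,"z":0,"rx":0,"ry":0,"rz":0,"grip":0.33},{"x":0,"y":0,"z":0,"rx":0,"ry":0,"rz":0,"grip":0.33},{"x":0,"y":0,"z":0,"rx":0,"ry":0,"rz":0,"grip":0.33},{"x":0,"y":0,"z":0,"rx":0,"ry":0,"rz":0,"grip":0.33},{"x":0,"y":0,"z":0,"rx":0,"ry":0,"rz":0,"grip":0.33},{"x":0,"y":0,"z":0,"rx":0,"ry":0,"rz":0,"grip":0.33}]'>/dev/null; python3 st.py .5516 .045 .122
```

```text
T 15.25 yaw 72.45 zaxis [ 1.e-04  0.e+00 -1.e+00] move [-2.2  3.2  1.3] open 0.331 F tool [-0.1  -2.77 -2.72]
T 16.08 yaw 72.46 zaxis [ 1.e-04 -0.e+00 -1.e+00] move [-2.2  1.7  1.3] open 0.33 F tool [ 0.34 -3.63 -2.39]
```

```bash
python3 -m creep '[{"x":0,"y":1.5,"z":0,"rx":0,"ry":0,"rz":0,"grip":0.33},{"x":0,"y":0,"z":0,"rx":0,"ry":0,"rz":0,"grip":0.33},{"x":0,"y":0,"z":0,"rx":0,"ry":0,"rz":0,"grip":0.33},{"x":0,"y":0,"z":0,"rx":0,"ry":0,"rz":0,"grip":0.33},{"x":0,"y":0,"z":0,"rx":0,"ry":0,"rz":0,"grip":0.33},{"x":0,"y":0,"z":0,"rx":0,"ry":0,"rz":0,"grip":0.33},{"x":0,"y":0,"z":0,"rx":0,"ry":0,"rz":0,"grip":0.33},{"x":0,"y":0,"z":0,"rx":0,"ry":0,"rz":0,"grip":0.33},{"x":0,"y":0,"z":0,"rx":0,"ry":0,"rz":0,"grip":0.33},{"x":0,"y":0,"z":0,"rx":0,"ry":0,"rz":0,"grip":0.33}]'>/dev/null; python3 st.py .5516 .045 .122
```

```text
T 16.92 yaw 72.46 zaxis [ 1.e-04 -0.e+00 -1.e+00] move [-2.2  0.2  1.3] open 0.328 F tool [ 0.85 -3.17 -3.23]
```

```bash
python3 -m creep '[{"x":0,"y":1.5,"z":0,"rx":0,"ry":0,"rz":0,"grip":0.33},{"x":0,"y":0,"z":0,"rx":0,"ry":0,"rz":0,"grip":0.33},{"x":0,"y":0,"z":0,"rx":0,"ry":0,"rz":0,"grip":0.33},{"x":0,"y":0,"z":0,"rx":0,"ry":0,"rz":0,"grip":0.33},{"x":0,"y":0,"z":0,"rx":0,"ry":0,"rz":0,"grip":0.33},{"x":0,"y":0,"z":0,"rx":0,"ry":0,"rz":0,"grip":0.33},{"x":0,"y":0,"z":0,"rx":0,"ry":0,"rz":0,"grip":0.33},{"x":0,"y":0,"z":0,"rx":0,"ry":0,"rz":0,"grip":0.33},{"x":0,"y":0,"z":0,"rx":0,"ry":0,"rz":0,"grip":0.33},{"x":0,"y":0,"z":0,"rx":0,"ry":0,"rz":0,"grip":0.33}]'>/dev/null; python3 st.py .5516 .045 .122
```

```text
T 17.75 yaw 72.46 zaxis [ 0. -0. -1.] move [-2.2 -1.3  1.3] open 0.332 F tool [ 0.04 -4.86 -4.02]
```

```bash
python3 -m creep '[{"x":0,"y":1.5,"z":0,"rx":0,"ry":0,"rz":0,"grip":0.33},{"x":0,"y":0,"z":0,"rx":0,"ry":0,"rz":0,"grip":0.33},{"x":0,"y":0,"z":0,"rx":0,"ry":0,"rz":0,"grip":0.33},{"x":0,"y":0,"z":0,"rx":0,"ry":0,"rz":0,"grip":0.33},{"x":0,"y":0,"z":0,"rx":0,"ry":0,"rz":0,"grip":0.33},{"x":0,"y":0,"z":0,"rx":0,"ry":0,"rz":0,"grip":0.33},{"x":0,"y":0,"z":0,"rx":0,"ry":0,"rz":0,"grip":0.33},{"x":0,"y":0,"z":0,"rx":0,"ry":0,"rz":0,"grip":0.33},{"x":0,"y":0,"z":0,"rx":0,"ry":0,"rz":0,"grip":0.33},{"x":0,"y":0,"z":0,"rx":0,"ry":0,"rz":0,"grip":0.33}]'>/dev/null; python3 st.py .5516 .045 .122
```

```text
T 18.58 yaw 72.46 zaxis [-1.e-04 -0.e+00 -1.e+00] move [-2.2 -2.7  1.3] open 0.332 F tool [-0.29 -5.2  -4.3 ]
```

```bash
python3 -m creep '[{"x":0,"y":1.5,"z":0,"rx":0,"ry":0,"rz":0,"grip":0.33},{"x":0,"y":0,"z":0,"rx":0,"ry":0,"rz":0,"grip":0.33},{"x":0,"y":0,"z":0,"rx":0,"ry":0,"rz":0,"grip":0.33},{"x":0,"y":0,"z":0,"rx":0,"ry":0,"rz":0,"grip":0.33},{"x":0,"y":0,"z":0,"rx":0,"ry":0,"rz":0,"grip":0.33},{"x":0,"y":0,"z":0,"rx":0,"ry":0,"rz":0,"grip":0.33},{"x":0,"y":0,"z":0,"rx":0,"ry":0,"rz":0,"grip":0.33},{"x":0,"y":0,"z":0,"rx":0,"ry":0,"rz":0,"grip":0.33},{"x":0,"y":0,"z":0,"rx":0,"ry":0,"rz":0,"grip":0.33},{"x":0,"y":0,"z":0,"rx":0,"ry":0,"rz":0,"grip":0.33}]'>/dev/null; python3 st.py .5516 .045 .122
```

```text
T 19.42 yaw 72.46 zaxis [-3.e-04  1.e-04 -1.e+00] move [-2.2 -4.2  1.3] open 0.331 F tool [-0.32 -3.77 -3.97]
```

```bash
python3 -m creep '[{"x":0,"y":1.5,"z":0,"rx":0,"ry":0,"rz":0,"grip":0.33},{"x":0,"y":0,"z":0,"rx":0,"ry":0,"rz":0,"grip":0.33},{"x":0,"y":0,"z":0,"rx":0,"ry":0,"rz":0,"grip":0.33},{"x":0,"y":0,"z":0,"rx":0,"ry":0,"rz":0,"grip":0.33},{"x":0,"y":0,"z":0,"rx":0,"ry":0,"rz":0,"grip":0.33},{"x":0,"y":0,"z":0,"rx":0,"ry":0,"rz":0,"grip":0.33},{"x":0,"y":0,"z":0,"rx":0,"ry":0,"rz":0,"grip":0.33},{"x":0,"y":0,"z":0,"rx":0,"ry":0,"rz":0,"grip":0.33},{"x":0,"y":0,"z":0,"rx":0,"ry":0,"rz":0,"grip":0.33},{"x":0,"y":0,"z":0,"rx":0,"ry":0,"rz":0,"grip":0.33}]'>/dev/null; python3 st.py .5516 .045 .122
```

```text
T 20.25 yaw 72.45 zaxis [ 5.e-04 -2.e-04 -1.e+00] move [-2.2 -6.   1.3] open 0.33 F tool [-0.25  0.04  0.29]
```

Lever B snapped in: force 0 at tool offset -6. I'll back off 5 mm, lift and check.

```bash
python3 -m creep '[{"x":0,"y":-2.5,"z":0,"rx":0,"ry":0,"rz":0,"grip":0.33},{"x":0,"y":-2.5,"z":0,"rx":0,"ry":0,"rz":0,"grip":0.33},{"x":0,"y":0,"z":0,"rx":0,"ry":0,"rz":0,"grip":0.33},{"x":0,"y":0,"z":-10,"rx":0,"ry":0,"rz":0,"grip":0.33},{"x":0,"y":0,"z":-15,"rx":0,"ry":0,"rz":0,"grip":0.33},{"x":0,"y":0,"z":-20,"rx":0,"ry":0,"rz":0,"grip":0.33},{"x":0,"y":0,"z":-20,"rx":0,"ry":0,"rz":0,"grip":0.33},{"x":0,"y":0,"z":-20,"rx":0,"ry":0,"rz":0,"grip":0.33},{"x":0,"y":0,"z":-20,"rx":0,"ry":0,"rz":0,"grip":0.33},{"x":0,"y":0,"z":-20,"rx":0,"ry":0,"rz":0,"grip":0.33}]'>/dev/null
python3 -m creep '[{"x":0,"y":0,"z":-20,"rx":0,"ry":0,"rz":0,"grip":0.33},{"x":0,"y":0,"z":-20,"rx":0,"ry":0,"rz":0,"grip":0.33},{"x":0,"y":0,"z":-10,"rx":0,"ry":0,"rz":0,"grip":0.33},{"x":0,"y":0,"z":0,"rx":0,"ry":0,"rz":0,"grip":0.33},{"x":0,"y":0,"z":0,"rx":0,"ry":0,"rz":0,"grip":0.33},{"x":0,"y":0,"z":0,"rx":0,"ry":0,"rz":0,"grip":0.33},{"x":0,"y":0,"z":0,"rx":0,"ry":0,"rz":0,"grip":0.33},{"x":0,"y":0,"z":0,"rx":0,"ry":0,"rz":0,"grip":0.33},{"x":0,"y":0,"z":0,"rx":0,"ry":0,"rz":0,"grip":0.33},{"x":0,"y":0,"z":0,"rx":0,"ry":0,"rz":0,"grip":0.33}]'
python3 - <<'E'
from plant import optics
from h import *
c=optics.read_camera("wrist");cv2.imwrite("pics/w4.png",c["color"])
x=np.array([.954,-.301,0]);y=np.array([.301,.954,0]);o=np.array([.5666,.0928,.09])
for n,s in(("jar",1),("far",-1)):
    for X in(-.0095,0,.0095): print(n,X,proj(c,o+.05*s*y+x*X+[0,0,.044]).round())
E
```

```text
time: 21.92
eef_pos: [0.5528, 0.0469, 0.2976]
tcp_rot: [0.807, 0.591, -0.001, -0.0]
contact_force: [0.0, 0.9, -0.1]
opening: 0.326
finger_force: 0.0
jar -0.0095 [307.  66.]
jar 0 [318.  66.]
jar 0.0095 [329.  66.]
far -0.0095 [308. 182.]
far 0 [318. 182.]
far 0.0095 [328. 182.]
```

View pics/w4.png

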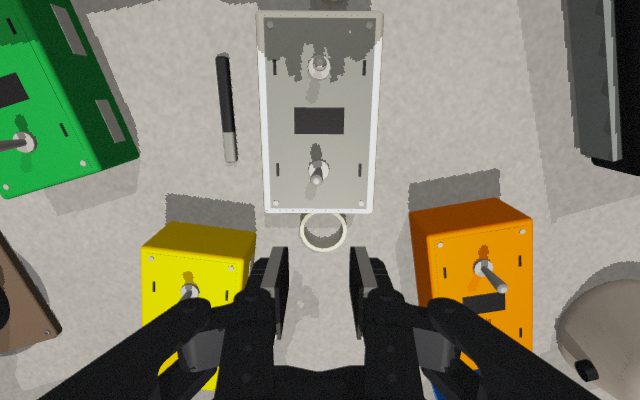

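The view shows both levers standing near upright, with tips at about (320,64) and (316,180). That puts both within 2 mm of x = 0. The tape, jar and marker have not moved and the robot is clear.

```bash
python3 -c "
from plant import sign_off;print(sign_off())"
```

```text
the job is handed in; nothing more can be done
None
```

Both toggle levers are in their centre off notches, standing by themselves within about 2 mm of x = 0 in the last wrist-camera view, and I handed the job in at about 22 s with the arm clear; the sign-off returned no verdict.

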